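Hang a second shade chart on the occupied hook

TASK

Take the tabbed hair-shade chart out of its desk stand and hang it by its slot on the steel hook, in front of the chart already hanging there. Then, with the new chart, gently slide the old one back along the hook until both bear firmly on the rubber stop, and let go, leaving both hanging snug together. Do not crush the charts or knock the old one off, and leave the mixing bowl and the carton lying between hook and stand where they are.

Things in the scene. Friction and masses are not known exactly. Their poses are not given: they have to be found in the camera images.
- new_grip (a point): Grip tab of the new chart, a stiff white panel (about 120 g) upright in the wooden desk stand. Tab: 36 mm wide (along y), 12 thick (x), 55 tall; this point is 24 mm below its top, 31 above its foot, 168 above the panel's lower edge. x is the panel's normal, z up. The panel under the tab is 84 mm wide, 6 thick; at first its lowest 30 mm are in the stand's groove.
- new_slot (a point): Middle of the upper edge of the hanging slot through the new chart, 41 mm straight below new_grip. The slot reaches 30 mm down from here and is 20 mm wide (along y); it goes through along x. Hung up, this edge rests on the hook's prong. Same axes as new_grip.
- old_slot (a point): Middle of the upper edge of the same kind of slot (20 mm wide, 30 mm high) in the old chart that already hangs on the hook: a white panel 110 mm wide, 6 mm thick, 130 mm high, without a tab; its top is 8 mm above this point. x is the panel's normal, z up.
- hook_tip (a point): Outer end of the hook's prong, on its axis. The prong is a level steel bar 10 mm thick, 175 mm above the table; +x points along it to its upright, 120 mm away; y is level across, z up. Here the end turns up: this nose reaches from 5 mm below to 15 mm above the axis and 5 mm out in -x, 10 mm wide. On the prong hangs the old chart.
- hook_root (a point): Where the prong leaves its upright (50 mm wide, top 15 mm above the prong). In front of it, behind the old chart, is the stop: a collar with a black rubber disc (34 mm across), clamped at an unmeasured place: disc face 74 to 108 mm from hook_tip. It is sprung, 3 N per mm for 3 mm, then hard. The old chart slides at under 2 N; chart on chart, 4 to 9 N for 0.5 s is firm, over 15 N crushes.
- stand: The wooden desk stand, fixed: 90 x 120 mm, 38 mm high, its origin centred under it; the groove runs along y, is 8 mm wide and has its floor 8 mm above the table. The hook and the stand may change sides of the table.
- bowl: Black mixing bowl, 110 mm across, 50 mm high; origin at the centre of its underside. Bystander.
- carton_a: White carton, 160 x 45 x 36 mm, lying between the hook and the stand; origin at the centre of its underside. Bystander.
Things that resemble listed ones, but are neither listed nor needed, are in the scene too. Leave any green or pink look-alike of the part that bears old_slot alone.

How it is judged:
By the outcome, as a careful person would: the job done as asked, in the order asked, and still so for the second after the job is handed in, with the robot touching nothing.
It also fails if it takes over 72 s, if anything falls off the work surface, if the arm or the gripper's body presses on something with over 40 N, if the wrist force passes 120 N, or if a joint passes its speed limit or range.

ROBOT

A 6-joint arm with a two-finger parallel gripper is mounted at the origin on the work surface. World frame = base frame: x ahead of the robot, y to its left, z up, the work surface at z = 0. Lengths are in m, angles in rad, forces in N, time in s.
With the tool pointing down it reaches from about 0.35 to 0.775 m from the base axis. Payload 5.5 kg.
Tool frame: the origin (TCP) lies on the centre line of the jaws, within the pads' length; the fingertips stand 11 mm ahead of it and the grasp point (between the pads) lies 8 mm behind it; z points along the fingers, y is the line along which they close (so a half turn about z gives the same grasp; the last joint's range is limited). The gripper opens to 85 mm and grips with 20 to 120 N. Pads are 22 mm wide; open, the fingers measure 114 mm over their backs; the gripper's body (76 mm by 85 mm) begins 54 mm behind the grasp point. The pads swing forward as they close: fully open they stand 13 mm farther back than shut.
Start: joints at [1.085, 0.313, 0.046, 1.304, 0, 1.431], TCP at [0.195, 0.541, 0.242] pointing down, gripper open.
Joint ranges: [-2.76, 2.76], [-0.86, 1.69], [-1.03, 1.26], [-2.2, 2.34], [-1.47, 1.5], [-3.14, 3.14]. Speed limits (rad/s): [2.57, 2.57, 3.14, 3.14, 3.14, 3.14].

INTERFACE

Orientations are given as a unit quaternion [w, x, y, z].
In Python, from workcell import get_state, eyes, env gives the robot as it stands.
- The arm moves only by the shell command python3 -m inch 'ROWS' [OPENING] [FORCE]. ROWS is JSON, one flat list of numbers, 4 for each row, row after row: the shift along the tool's x, y, z in cm, then the turn about the tool's z in rad. A call has exactly 5 rows; each row shifts and turns the commanded pose from where the row before left it, along the tool's axes as they then stand; what a row does not reach is not made up. A row lasts 1/12 s, in which the tool goes at most 41.7 mm and 7.16 degrees, less where a joint would pass 70% of its speed; a pose out of reach is approached as far as the arm can. A call is refused whole if a number of a shift passes 4.17 or a number of a turn 0.125, either way. A call with a gripper value outside its range is refused whole. OPENING is the opening, from -1 (shut) to 1 (fully open), set as the call begins (- or left out, the last holds). The fingers move at their own pace and stop on an object; FORCE is the grip in N (left out, the last holds). Time passes only in rows, so rows that do not move let the fingers close, or fill a call up. It gives the time, the measured TCP pose, the force, the opening and the grip force at its end, in the units of the state.
- get_state(): the state, without advancing time (a new reading comes with each control period).
- eyes.read_camera(name): name is "scene" or "top" or "wrist"; returns the picture (400x640x3 uint8, red, green, blue); there is no depth.
- eyes.camera_info(name): a dict with "fovy" (degrees; the focal length in pixels is half the picture's height over the tangent of half this angle, whatever the lens; pixels are square), "cx", "cy" (the principal point, pixels), "D" ([k1, k2, p1, p2, k3] as OpenCV has them; the pictures are not rectified), "xyz" and "orientation" of the camera in the world. Camera axes: x right, y down, z forward; pixel columns grow to the right and rows downward; lengths in m; the calibration is good to about 2 mm. A picture is of the moment at which its call begins: read the wrist's pose just before it. camera_info takes no time and is no camera call; for the wrist camera it gives the pose at the moment of the call.
- env.hand_in(): hands the job in; it is judged then, once.
The state is a dict: "clock": time; "joint_pos": joint angles; "qvel": joint speeds; "tau": joint torques, N m; "tcp_pos": TCP position; "orientation": TCP orientation; "wrist_force": force on the tool from outside, world axes, zero at the start; "ft_torque": the same for the moment, N m; "finger_gap": finger opening in m; "grip_force": force on a finger pad.
Only numpy, scipy, OpenCV 4.12 (cv2) and the standard library are available. Lean on these libraries where they do the work, as an engineer would, in place of code of your own. Each camera call takes 0.05 s, during which the arm holds its last target. There are 200 camera calls.

## Working session

There is one attempt and no reset: what is moved stays moved. The work goes in short steps, Python scripts to look and compute and a shell command to move; the robot and the scene stay as the last step left them, time stands still between calls to the robot, and variables do not carry over. Pictures are saved under pics/ and viewed, at most 13 in all, crops included, and the job is handed in when it is done.

```bash
mkdir -p pics; ls
python3 - <<'E'
from workcell import get_state, eyes, env
import cv2
for n in ["scene","top"]:
    print(n,eyes.camera_info(n)); cv2.imwrite(f"pics/{n}0.png",eyes.read_camera(n)[:,:,::-1])
print(get_state())
E
```

```text
pics
scene {'fovy': 56.645311791632274, 'cx': 322.23625191927204, 'cy': 199.86618850046258, 'D': array([-0.01090696,  0.        ,  0.        ,  0.        ,  0.        ]), 'xyz': array([ 0.96825837, -0.45754163,  0.65937406]), 'orientation': array([-0.36435794,  0.84427358,  0.36350945, -0.14935292])}
top {'fovy': 56.50104149767295, 'cx': 318.4082561347844, 'cy': 198.56588399610305, 'D': array([0.02298264, 0.        , 0.        , 0.        , 0.        ]), 'xyz': array([ 0.34133903, -0.08015267,  1.11280867]), 'orientation': array([-0.07325778,  0.73787284, -0.66735779,  0.06935814])}
{'clock': 0.1, 'joint_pos': array([ 1.08536875e+00,  3.13959002e-01,  4.50733023e-02,  1.30360650e+00,
       -1.87278436e-05,  1.43118216e+00]), 'qvel': array([-0.00043518, -0.00034483,  0.00361751,  0.00068958, -0.00142685,
        0.00055888]), 'tau': array([ 2.77420062e-03, -4.81723952e+01,  2.99245441e+01,  1.27716613e-02,
       -1.83079783e-04,  2.99890566e-06]), 'tcp_pos': array([0.19471315, 0.54055047, 0.24147097]), 'orientation': array([-2.51795094e-04,  1.72046366e-01,  9.85088488e-01, -8.09743578e-04]), 'wrist_force': array([-0.56852   ,  0.19251974, -0.0146487 ]), 'ft_torque': array([ 0.00521914, -0.03251086, -0.02158106]), 'grip_force': 0.0, 'finger_gap': 0.08574405879273292}
```

View pics/scene0.png

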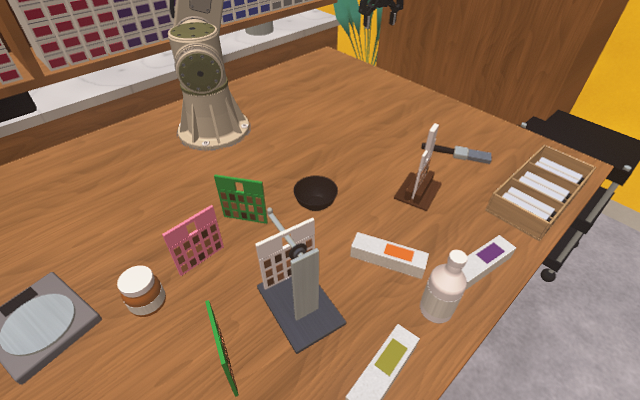

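View pics/top0.png

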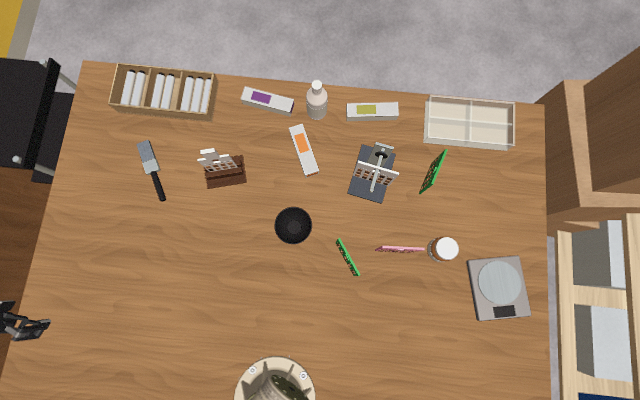

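The scene view shows the stand with the chart at about (425,170), the hook upright near the camera at (305,280), the bowl at (316,192) and the carton at (390,253). In the top view the stand is at (224,170) and the hook at (375,172). Next I'll enlarge the crops.

Run:
```python
import cv2,numpy as np
t=cv2.imread("pics/top0.png");s=cv2.imread("pics/scene0.png")
def c(im,x,y,w,h,k): return cv2.resize(im[y:y+h,x:x+w],None,fx=k,fy=k,interpolation=cv2.INTER_CUBIC)
a=np.hstack([c(t,190,135,65,60,6),c(t,340,135,65,75,6)[:360]])
b=np.hstack([c(s,380,115,65,100,4),c(s,240,195,110,100,4)])
o=np.zeros((600,800,3),np.uint8)
cv2.imwrite("pics/cropt.png",a);
cv2.imwrite("pics/crops.png",b);print(a.shape,b.shape)
```

```text
(360, 780, 3) (400, 700, 3)
```

View pics/cropt.png

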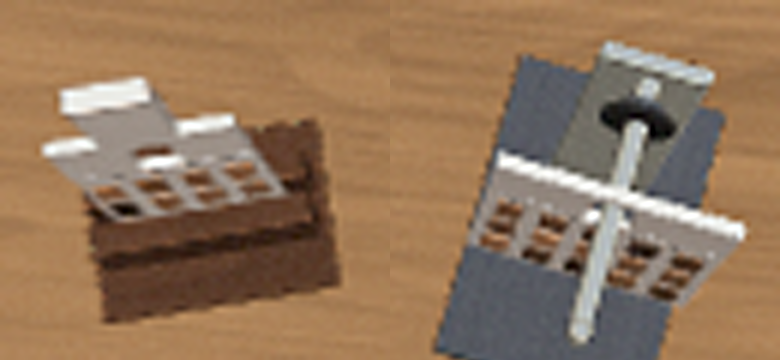

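View pics/crops.png

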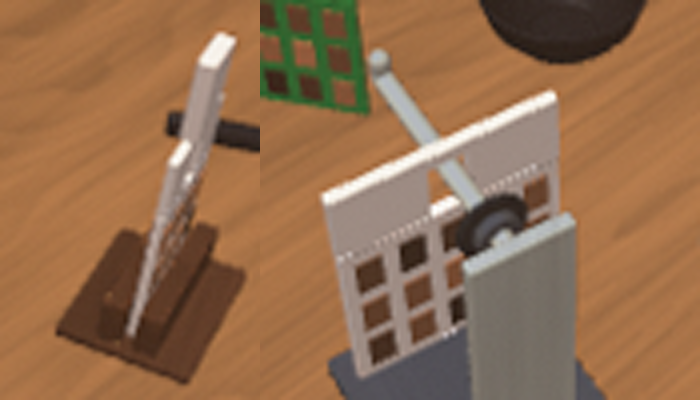

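The top crop shows the tab top centred near (207.5,151.2), the nose at (371.7,190), the upright's top at (384,146) and the old chart's top edge running (358.3,161.3) to (398.8,173.7). The scene crop has the tab top at (434.2,128), the nose at (269.8,209.3) and the upright's top at (305,256.8).

```bash
cat > h.py <<'E'
from workcell import get_state, eyes, env
import cv2,numpy as np
from scipy.spatial.transform import Rotation as R
def rot(q): return R.from_quat(np.roll(q,-1))
def ray(i,p):
    f=200/np.tan(np.radians(i["fovy"]/2))
    K=np.array([[f,0,i["cx"]],[0,f,i["cy"]],[0,0,1.]])
    u=cv2.undistortPoints(np.array([[p]],float),K,i["D"]).ravel()
    return i["xyz"],rot(i["orientation"]).apply([u[0],u[1],1])
def onz(i,p,z):
    o,d=ray(i,p); return o+d*(z-o[2])/d[2]
def proj(i,P):
    f=200/np.tan(np.radians(i["fovy"]/2))
    K=np.array([[f,0,i["cx"]],[0,f,i["cy"]],[0,0,1.]])
    Rm=rot(i["orientation"]).inv()
    return cv2.projectPoints(np.array(P,float).reshape(-1,1,3)-i["xyz"],Rm.as_rotvec(),np.zeros(3),K,i["D"])[0].reshape(-1,2)
E
python3 - <<'E'
from h import *
np.set_printoptions(precision=4,suppress=True)
t=eyes.camera_info("top");s=eyes.camera_info("scene")
T=lambda x,y,o:(x/6+o,y/6+135)
for n,p,z in [("tabtop",(105,97),.2),("tabL",(61,101),.2),("tabR",(149,90),.2)]: print(n,onz(t,T(*p,190),z))
for n,p,z in [("shoulderL",(70,148),.145),("shoulderR",(207,126),.145),("stand nearL",(105,322),.0),("standnearR",(338,285),0)]: print(n,onz(t,T(*p,190),z))
for n,p,z in [("nose",(580,334),.19),("upL",(602,55),.19),("upR",(707,88),.19),("upbL",(607,43),.19),("upbR",(712,74),.19),("oldL",(500,158),.188),("oldR",(743,232),.188),("prongAtDisc",(636,120),.18),("disc",(640,118),.175)]: print(n,onz(t,T(*p,275),z))
S=lambda x,y,o:(x/4+o,y/4)
for n,p,z in [("tabtop",(217/4+380,52/4+115),.2),("nose",(379/4+175,57/4+195),.19),("up",(305,256.75),.19),("oldL",(256.25,244.5),.188),("oldR",(314,218.75),.188)]: print("S",n,onz(s,p,z))
print("bowl",onz(t,(293,225),.05),"carton",[onz(t,p,.036) for p in [(289,127),(301,124),(318,172),(306,176)]])
E
```

```text
tabtop [0.6225 0.2292 0.2   ]
tabL [0.6188 0.2475 0.2   ]
tabR [0.6275 0.2111 0.2   ]
shoulderL [0.6141 0.2596 0.145 ]
shoulderR [0.6306 0.2001 0.145 ]
stand nearL [0.5653 0.278  0.    ]
standnearR [0.5965 0.1629 0.    ]
nose [ 0.5639 -0.1982  0.19  ]
upL [ 0.6889 -0.1988  0.19  ]
upR [ 0.6784 -0.2451  0.19  ]
upbL [ 0.6946 -0.2006  0.19  ]
upbR [ 0.685  -0.2469  0.19  ]
oldL [ 0.6386 -0.1585  0.188 ]
oldR [ 0.6161 -0.2647  0.188 ]
prongAtDisc [ 0.6644 -0.2169  0.18  ]
disc [ 0.6672 -0.2194  0.175 ]
S tabtop [0.6264 0.2297 0.2   ]
S nose [ 0.5702 -0.198   0.19  ]
S up [ 0.692  -0.2227  0.19  ]
S oldL [ 0.6178 -0.2631  0.188 ]
S oldR [ 0.6397 -0.1549  0.188 ]
bowl [0.474  0.0016 0.05  ] carton [array([0.7754, 0.0491, 0.036 ]), array([0.7889, 0.0135, 0.036 ]), array([ 0.6421, -0.0538,  0.036 ]), array([ 0.6261, -0.0193,  0.036 ])]
```

The two cameras agree within about 5 mm:

| Item | Position | Yaw |
|---|---|---|
| Tab | (0.624, 0.229) | about 0.25 |
| Nose | (0.566, -0.198) | – |
| Prong | – | about -0.21 |
| Old chart | about 62 mm from the tip | – |

I'll turn in place first, then go above the tab for a wrist look.

```bash
cat >> h.py <<'E'
def to(P,yaw):
    "tool-frame shift (cm) to TCP target P, and turn about tool z so that tool y has world yaw (mod pi)"
    s=get_state(); r=rot(s["orientation"]); y=r.apply([0,1,0])
    d=(np.arctan2(y[1],y[0])-yaw+np.pi/2)%np.pi-np.pi/2
    print("tcp",s["tcp_pos"].round(4),"shift cm",(r.inv().apply(np.array(P)-s["tcp_pos"])*100).round(2),"turn",round(d,4),"tilt",r.apply([0,0,1]).round(3),"F",s["wrist_force"].round(2),"gap",round(s["finger_gap"],4),"t",s["clock"])
E
python3 -m inch '[0,0,0,0.12,0,0,0,0.12,0,0,0,0.12,0,0,0,0.12,0,0,0,0.12]' 1 60
python3 -m inch '[0,0,0,0.12,0,0,0,0.12,0,0,0,0.12,0,0,0,0,0,0,0,0]'
python3 -c "
from h import *
to([.624,.229,.245],.25)"
```

```text
clock: 0.52
tcp_pos: [0.1948, 0.5407, 0.2418]
orientation: [-0.0, 0.458, 0.889, -0.001]
wrist_force: [-0.0, -0.5, 0.6]
finger_gap: 0.0854
grip_force: 0.0
clock: 0.93
tcp_pos: [0.1948, 0.5408, 0.2419]
orientation: [0.0, 0.606, 0.795, -0.0]
wrist_force: [-0.4, -0.1, -0.9]
finger_gap: 0.0852
grip_force: 0.0
tcp [0.1948 0.5408 0.2419] shift cm [-41.44  33.12  -0.3 ] turn 0.0183 tilt [-0.    -0.001 -1.   ] F [-0.36 -0.1  -0.94] gap 0.0852 t 0.9333
```

```bash
python3 -m inch '[-1,0.8,0,0.018,-2,1.6,0,0,-2.3,1.8,-0.1,0,-2.3,1.8,-0.1,0,-2.3,1.8,-0.1,0]' >/dev/null
python3 -m inch '[-2.3,1.85,0,0,-2.3,1.85,0,0,-2.3,1.85,0,0,-2.3,1.85,0,0,-2.3,1.85,0,0]' >/dev/null
python3 -m inch '[-2.3,1.85,0,0,-2.3,1.85,0,0,-2.3,1.85,0,0,-2.3,1.85,0,0,-2.3,1.85,0,0]' >/dev/null
python3 -m inch '[-2.3,1.8,0,0,-2.3,1.8,0,0,-1.9,1.4,0,0,-1.2,1,0,0,0,0,0,0]'
python3 -c "
from h import *
to([.624,.229,.245],.25)
i=eyes.camera_info('wrist');print(i)
cv2.imwrite('pics/w1.png',eyes.read_camera('wrist')[:,:,::-1])
print(proj(i,[.624,.229,.2]))"
```

```text
clock: 2.6
tcp_pos: [0.6101, 0.2231, 0.2444]
orientation: [0.0, 0.616, 0.788, -0.0]
wrist_force: [0.1, -0.1, -0.3]
finger_gap: 0.0851
grip_force: 0.0
tcp [0.6101 0.2231 0.2444] shift cm [ 0.24  1.49 -0.06] turn -0.0055 tilt [ 0.    -0.001 -1.   ] F [ 0.12 -0.09 -0.29] gap 0.0851 t 2.6
{'fovy': 71.13113538602046, 'cx': 315.8001835624215, 'cy': 200.5983064859835, 'D': array([-0.0419113,  0.       ,  0.       ,  0.       ,  0.       ]), 'xyz': array([0.59215301, 0.29384678, 0.37659245]), 'orientation': array([0.14428786, 0.98197336, 0.12076051, 0.01806171])}
[[338.03567206 225.43177147]]
```

View pics/w1.png

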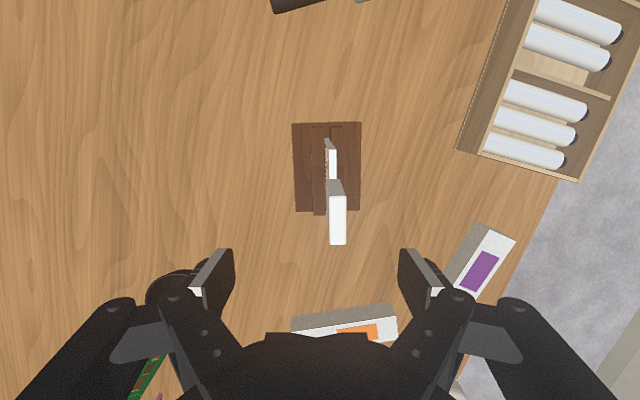

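In the wrist view the tab top has corners (329,196), (346,195), (347,244) and (331,245), so it lies nearly along the jaws' x.

```bash
python3 -c "
from h import *
i=eyes.camera_info('wrist')
c=[onz(i,p,.2)[:2] for p in [(329,196),(346,195),(347,244),(331,245)]]
print(np.array(c),np.mean(c,0));a=(c[0]+c[1]-c[2]-c[3])/2;print(a,np.linalg.norm(a),np.arctan2(-a[0],a[1]))
b=[onz(i,p,.038)[:2] for p in [(292,124),(361,122),(360,210),(294,213)]];print(np.mean(b,0));a=(b[0]+b[1]-b[2]-b[3])/2;print(np.linalg.norm(a),np.arctan2(-a[0],a[1]))
m=np.mean(c,0);to([*m,.245],.24)
"
```

```text
[[0.61123175 0.24882127]
 [0.62187974 0.25219583]
 [0.63220041 0.2184595 ]
 [0.62163478 0.21503812]] [0.62173667 0.23362868]
[-0.01036185  0.03375974] 0.03531413192951765 0.29780169981975146
[0.61857365 0.23880751]
0.10949296042477583 0.2618307095635337
tcp [0.6087 0.2244 0.2445] shift cm [ 0.58  1.49 -0.05] turn 0.0053 tilt [-0.001 -0.    -1.   ] F [ 0.94  0.57 -0.27] gap 0.0854 t 2.65
```

```bash
python3 -m inch '[0.2,0.6,0,-0.015,0.2,0.9,0,0,0,0,1,0,0,0,1,0,0,0,0,0]' 0 30 >/dev/null
python3 -c "
from h import *
to([.623,.232,.168],.26)"
```

```text
tcp [0.619  0.2345 0.2221] shift cm [-0.34  0.35  5.41] turn 0.0037 tilt [-0.005 -0.001 -1.   ] F [-0.89  0.09 -0.25] gap 0.0427 t 3.0667
```

```bash
python3 -m inch '[-0.2,0.2,1,0,-0.1,0.1,1,0,0,0,0,0,0,0,0,0,0,0,0,0]' >/dev/null
python3 -c "
from h import *
to([.623,.232,.168],.26)
cv2.imwrite('pics/w2.png',eyes.read_camera('wrist')[150:350,150:500,::-1].repeat(2,0).repeat(2,1))"
```

```text
tcp [0.6246 0.2319 0.2053] shift cm [ 0.05 -0.15  3.73] turn 0.0019 tilt [-0.  0. -1.] F [-0.66 -0.78  0.02] gap 0.043 t 3.4833
```

View pics/w2.png

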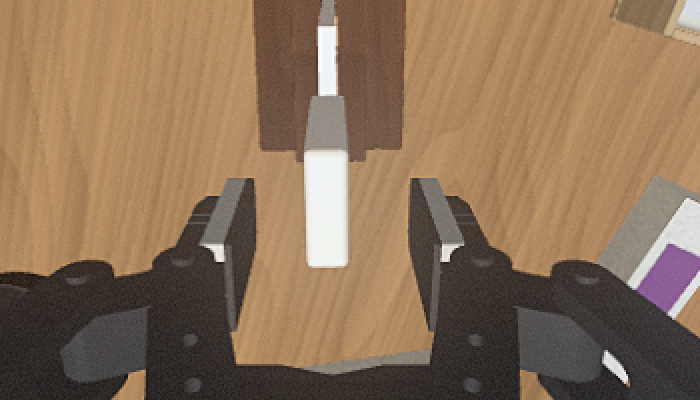

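In this crop the tab top runs from (302,225) to (324.5,283.5) in full-picture pixels, slightly left of the jaw middle.

```bash
python3 -c "
from h import *
i=eyes.camera_info('wrist')
c=[onz(i,p,.2)[:2] for p in [(302,225),(323.5,225),(324.5,283.5),(303,283.5)]]
a=(c[0]+c[1]-c[2]-c[3])/2;m=np.mean(c,0);print(m,np.linalg.norm(a),np.linalg.norm(c[0]-c[1]),np.arctan2(-a[0],a[1]))
to([*m,.168],.27)
"
```

```text
[0.62320867 0.231898  ] 0.03562124929915974 0.011369514785202012 0.27492296237124053
tcp [0.6248 0.232  0.2057] shift cm [ 0.03 -0.16  3.77] turn -0.0081 tilt [ 0.001  0.    -1.   ] F [ 0.35  0.37 -0.18] gap 0.0429 t 3.5333
```

Position confirmed at (0.623, 0.232). Descending and gripping.

```bash
python3 -m inch '[0,-0.15,0.8,-0.008,0,0,1,0,0,0,1,0,0,0,0.95,0,0,0,0,0]' | tail -4
python3 -c "
from h import *
to([.623,.232,.168],.27)"
python3 -m inch '[0,0,0,0,0,0,0,0,0,0,0,0,0,0,0,0,0,0,0,0]' -1 40 >/dev/null
python3 -m inch '[0,0,0,0,0,0,0,0,0,0,0,0,0,0,0,0,0,0,0,0]' -1 60
python3 -c "
from h import *
to([.623,.232,.168],.27)"
```

```text
orientation: [-0.002, 0.606, 0.796, -0.002]
wrist_force: [-0.2, 0.6, -0.7]
finger_gap: 0.0426
grip_force: 0.0
tcp [0.6216 0.2313 0.1644] shift cm [ 0.04  0.15 -0.36] turn -0.0 tilt [-0.005 -0.001 -1.   ] F [-0.25  0.61 -0.65] gap 0.0426 t 3.95
clock: 4.78
tcp_pos: [0.6235, 0.2317, 0.1682]
orientation: [0.0, 0.606, 0.796, 0.0]
wrist_force: [-0.8, 0.5, 3.2]
finger_gap: 0.0115
grip_force: 59.8
tcp [0.6235 0.2317 0.1682] shift cm [ 0.04 -0.04  0.02] turn -0.0 tilt [ 0.001  0.    -1.   ] F [-0.8   0.51  3.19] gap 0.0115 t 4.7833
```

```bash
python3 -m inch '[0,0,-0.5,0,0,0,-1,0,0,0,-2,0,0,0,-2,0,0,0,-2,0]' >/dev/null
python3 -m inch '[0,0,-1.5,0,0,0,0,0,0,0,0,0.12,0,0,0,0.12,0,0,0,0.12]' >/dev/null
python3 -m inch '[0,0,0,0.12,0,0,0,0,0,0,0,0,0,0,0,0,0,0,0,0]' 
python3 -c "
from h import *
to([.518,-.188,.258],-.21)"
```

```text
clock: 6.03
tcp_pos: [0.6231, 0.2316, 0.2575]
orientation: [-0.0, 0.777, 0.63, -0.0]
wrist_force: [-0.1, 1.2, -0.7]
finger_gap: 0.011
grip_force: 59.4
tcp [0.6231 0.2316 0.2575] shift cm [-4.323e+01 -1.620e+00 -4.000e-02] turn 0.002 tilt [-0. -0. -1.] F [-0.13  1.16 -0.74] gap 0.011 t 6.0333
```

```bash
python3 -m inch '[-0.8,0,0,0,-1.6,-0.1,0,0,-2.4,-0.1,0,0,-2.4,-0.1,0,0,-2.4,-0.1,0,0]' >/dev/null
python3 -m inch '[-2.4,-0.1,0,0,-2.4,-0.1,0,0,-2.4,-0.1,0,0,-2.4,-0.1,0,0,-2.4,-0.1,0,0]' >/dev/null
python3 -m inch '[-2.4,-0.1,0,0,-2.4,-0.1,0,0,-2.4,-0.1,0,0,-2.4,-0.1,0,0,-2.4,-0.1,0,0]' >/dev/null
python3 -m inch '[-2.4,-0.1,0,0,-2.4,-0.1,0,0,-2,0,0,0,-1.6,0,0,0,-1,0,0,0]' >/dev/null
python3 -m inch '[0,0,0,0,0,0,0,0,0,0,0,0,0,0,0,0,0,0,0,0]' >/dev/null
python3 -c "
from h import *
to([.518,-.188,.258],-.21)
cv2.imwrite('pics/w3.png',eyes.read_camera('wrist')[:,:,::-1])"
```

```text
tcp [ 0.5182 -0.1847  0.2578] shift cm [-0.33  0.05 -0.02] turn 0.0016 tilt [ 0.  0. -1.] F [-1.07 -0.29 -1.45] gap 0.0111 t 8.1167
```

View pics/w3.png

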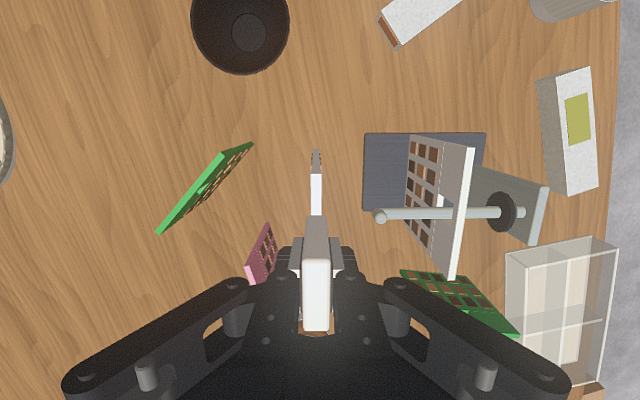

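The wrist view shows the held chart (tab at 315,295) left of the hook: nose (380,216), disc (502,212), and the old chart's top edge from (472,148) to (452,280). I'll enlarge it.

```bash
python3 -c "
import cv2
a=cv2.imread('pics/w3.png')[140:290,360:560];cv2.imwrite('pics/w3c.png',cv2.resize(a,None,fx=4,fy=4,interpolation=cv2.INTER_CUBIC))"
```

```text
(no output)
```

View pics/w3c.png

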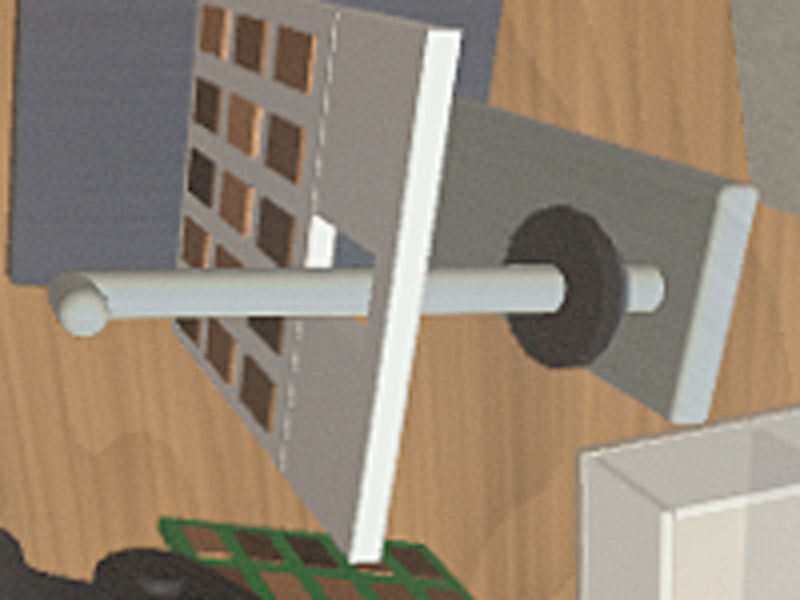

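```bash
python3 -c "
from h import *
np.set_printoptions(precision=4,suppress=True)
i=eyes.camera_info('wrist')
g=lambda x,y,z:onz(i,(x/4+360,y/4+140),z)[:2]
n=g(84,314,.19);a=g(150,294,.175);b=g(540,290,.175);u1=g(722,187,.19);u2=g(672,420,.19);o1=g(446,30,.188);o2=g(367,565,.188);d=g(555,287,.175);e=g(55,290,.175)
v=b-a;print('nose',n,'prong',a,b,'yaw',np.arctan2(v[1],v[0]))
w=u1-u2;print('up',(u1+u2)/2,np.linalg.norm(w),np.arctan2(-w[0],w[1]))
w=o1-o2;print('old',(o1+o2)/2,np.linalg.norm(w),np.arctan2(-w[0],w[1]))
r=(u1+u2)/2-n;print('nose-up',np.linalg.norm(r),np.arctan2(r[1],r[0]),'disc',d,np.linalg.norm(d-n),'end',e)
c=[onz(i,p,.290)[:2] for p in [(303,262),(330,262),(330,330),(303,330)]];print('tab',np.mean(c,0))
yw=-.207;ux=np.array([np.cos(yw),np.sin(yw)]);uy=np.array([-ux[1],ux[0]])
for k,p in dict(n=n,a=a,b=b,u=(u1+u2)/2,o=(o1+o2)/2,d=d,e=e).items(): print(k,(p-n)@ux,(p-n)@uy)
to([*(n),.258],yw)
"
```

```text
nose [ 0.5665 -0.1963] prong [ 0.5828 -0.201 ] [ 0.6629 -0.2172] yaw -0.1995755781658313
up [ 0.685  -0.2203] 0.04833687161565862 -0.1884601786328459
old [ 0.6283 -0.2109] 0.11067091374106383 -0.19731373823519324
nose-up 0.12092533710441221 -0.19967920909743025 disc [ 0.6661 -0.2172] 0.10176031610261942 end [ 0.5639 -0.1961]
tab [ 0.5184 -0.1843]
n 0.0 0.0
a 0.016992453205583714 -0.0012477846024817488
b 0.09865723488334985 -0.0006414596736475411
u 0.12092209668386929 0.0008852612002696244
o 0.06356615225433603 -0.001631246566737792
d 0.10176031605902844 2.9785340798881314e-06
e -0.002549445153142119 -0.00033946478390706024
tcp [ 0.5182 -0.1847  0.2578] shift cm [-0.13  4.96 -0.02] turn -0.0016 tilt [ 0.  0. -1.] F [ 0.32  0.14 -1.74] gap 0.0114 t 8.1667
```

```bash
python3 -m inch '[-0.1,0,0.5,-0.008,0,0,1,0,0,0,1,0,0,0,0.48,0,0,0,0,0]' >/dev/null
python3 -m inch '[0,0,0,0,0,0,0,0,0,0,0,0,0,0,0,0,0,0,0,0]' >/dev/null
python3 -c "
from h import *
to([.5665+.98*.025,-.1968-.199*.025,.228],-.2)"
```

```text
tcp [ 0.518  -0.1867  0.2284] shift cm [-0.01  7.46  0.04] turn -0.0021 tilt [ 0.001 -0.    -1.   ] F [ 0.28 -0.06 -1.83] gap 0.0113 t 9.0
```

```bash
python3 -m inch '[0,1,0.04,-0.002,0,1,0,0,0,0.8,0,0,0,0.6,0,0,0,0.6,0,0]' | tail -3
python3 -m inch '[0,0.6,0,0,0,0.5,0,0,0,0.5,0,0,0,0.4,0,0,0,0,0,0]' | tail -3
python3 -c "
from h import *
to([.5665+.98*.025,-.1968-.199*.025,.228],-.2)
w=eyes.read_camera('wrist')[:,:,::-1];s=eyes.read_camera('scene')[:,:,::-1]
cv2.imwrite('pics/m1.png',np.hstack([cv2.resize(w[100:400,200:500],(400,400)),cv2.resize(s[140:340,200:400],(400,400),interpolation=cv2.INTER_CUBIC)]))"
```

```text
wrist_force: [-0.5, -0.3, -2.6]
finger_gap: 0.0115
grip_force: 59.4
wrist_force: [0.5, -0.1, -1.2]
finger_gap: 0.0113
grip_force: 59.3
tcp [ 0.5773 -0.1987  0.2274] shift cm [-0.03  1.4  -0.06] turn 0.0001 tilt [ 0. -0. -1.] F [ 0.49 -0.07 -1.2 ] gap 0.0113 t 9.8333
```

View pics/m1.png

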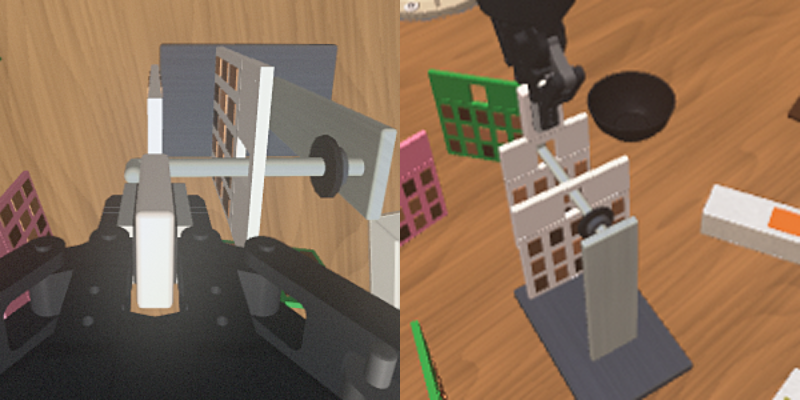

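The prong passes through the new slot, with the nose visible on the near side, and there are no contact forces. I'll advance, then lower to just above rest.

```bash
python3 -m inch '[-0.03,0.5,0,0,0,0.5,0,0,0,0.4,0,0,0,0,0.4,0,0,0,0.4,0]' | tail -3
python3 -m inch '[0,0,0.4,0,0,0,0,0,0,0,0,0,0,0,0,0,0,0,0,0]' | tail -3
python3 -c "
from h import *
to([.5665+.98*.055,-.1968-.199*.055,.2145],-.2)"
```

```text
wrist_force: [0.0, -0.3, -0.7]
finger_gap: 0.0113
grip_force: 59.4
wrist_force: [0.3, 0.5, -2.0]
finger_gap: 0.011
grip_force: 59.3
tcp [ 0.5902 -0.2016  0.2158] shift cm [-0.    3.08  0.13] turn -0.0001 tilt [ 0. -0. -1.] F [ 0.31  0.52 -1.99] gap 0.011 t 10.7667
```

```bash
python3 -m inch '[0,0.4,0.08,0,0,0.6,0,0,0,0.6,0,0,0,0.5,0,0,0,0.3,0,0]' | tail -3
python3 -m inch '[0,0.3,0,0,0,0.1,0,0,0,0.1,0,0,0,0.1,0,0,0,0.1,0,0]' | tail -3
python3 -m inch '[0,0.1,0,0,0,0.1,0,0,0,0.1,0,0,0,0.1,0,0,0,0.1,0,0]' | tail -3
python3 -m inch '[0,0.1,0,0,0,0.1,0,0,0,0.1,0,0,0,0.1,0,0,0,0.1,0,0]' | tail -3
python3 -c "
from h import *
to([.5665+.98*.055,-.1968-.199*.055,.2145],-.2)
w=eyes.read_camera('wrist')[:,:,::-1];s=eyes.read_camera('scene')[:,:,::-1]
cv2.imwrite('pics/m2.png',np.hstack([cv2.resize(w[100:400,200:500],(400,400)),cv2.resize(s[140:340,200:400],(400,400),interpolation=cv2.INTER_CUBIC)]))"
```

```text
wrist_force: [-0.2, 0.4, -1.9]
finger_gap: 0.0112
grip_force: 59.4
wrist_force: [-0.0, -0.2, -0.8]
finger_gap: 0.0113
grip_force: 59.4
wrist_force: [-0.6, -0.0, -0.1]
finger_gap: 0.0118
grip_force: 59.4
wrist_force: [-1.2, -0.2, -1.0]
finger_gap: 0.0118
grip_force: 59.4
tcp [ 0.6305 -0.2097  0.2148] shift cm [-0.01 -1.03  0.03] turn 0.0 tilt [ 0.  0. -1.] F [-1.17 -0.15 -1.03] gap 0.0118 t 12.4333
```

View pics/m2.png

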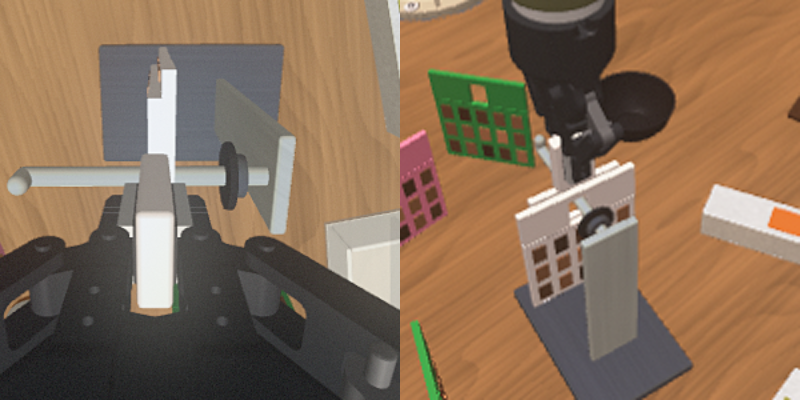

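The charts are pressed together and the old one is sliding at about 1.2 N. The stop is still roughly 25 mm ahead. Continuing.

```bash
for i in 1; do python3 -m inch '[0,0.1,0,0,0,0.1,0,0,0,0.1,0,0,0,0.1,0,0,0,0.1,0,0]' | grep wrist; done
python3 -m inch '[0,0.1,0,0,0,0.1,0,0,0,0.1,0,0,0,0.1,0,0,0,0.1,0,0]' | grep wrist
python3 -m inch '[0,0.1,0,0,0,0.1,0,0,0,0.1,0,0,0,0.1,0,0,0,0.1,0,0]' | grep wrist
python3 -m inch '[0,0.06,0,0,0,0.06,0,0,0,0.06,0,0,0,0.06,0,0,0,0.06,0,0]' | grep wrist
python3 -c "
from h import *
to([.5665+.98*.091,-.1968-.199*.091,.2145],-.2)"
```

```text
wrist_force: [-0.7, -0.7, -1.9]
wrist_force: [-0.8, 0.4, -1.3]
wrist_force: [-0.0, 0.1, -1.2]
wrist_force: [-0.4, 0.0, -1.4]
tcp [ 0.6481 -0.2133  0.2148] shift cm [-0.01  0.78  0.03] turn 0.0 tilt [ 0.  0. -1.] F [-0.37  0.05 -1.37] gap 0.0114 t 14.2
```

```bash
python3 -m inch '[0,0.04,0,0,0,0.04,0,0,0,0.04,0,0,0,0.04,0,0,0,0.04,0,0]' | grep wrist
python3 -m inch '[0,0.04,0,0,0,0.04,0,0,0,0.04,0,0,0,0,0,0,0,0,0,0]' | grep wrist
```

```text
wrist_force: [-0.4, 0.3, -1.1]
wrist_force: [-0.6, -0.3, -0.6]
```

```bash
python3 -m inch '[0,0.04,0,0,0,0.04,0,0,0,0.04,0,0,0,0.04,0,0,0,0,0,0]' | grep wrist
```

```text
wrist_force: [-1.4, -0.6, -1.4]
```

```bash
python3 -m inch '[0,0.04,0,0,0,0.04,0,0,0,0.04,0,0,0,0,0,0,0,0,0,0]'
```

```text
clock: 15.87
tcp_pos: [0.654, -0.2145, 0.2148]
orientation: [0.0, 0.774, 0.633, 0.0]
wrist_force: [-0.8, 0.8, -0.7]
finger_gap: 0.0111
grip_force: 59.3
```

```bash
python3 -m inch '[0,0.04,0,0,0,0.04,0,0,0,0.04,0,0,0,0,0,0,0,0,0,0]' | grep -E 'wrist|tcp'
```

```text
tcp_pos: [0.6552, -0.2147, 0.2148]
wrist_force: [-1.7, -0.1, -1.3]
```

```bash
python3 -m inch '[0,0.04,0,0,0,0.04,0,0,0,0.04,0,0,0,0,0,0,0,0,0,0]' | grep -E 'wrist|tcp'
```

```text
tcp_pos: [0.6559, -0.2149, 0.2147]
wrist_force: [-2.5, 0.2, 0.1]
```

```bash
python3 -m inch '[0,0.03,0,0,0,0.03,0,0,0,0.03,0,0,0,0,0,0,0,0,0,0]' | grep -E 'wrist|tcp'
python3 -c "
from h import *
for _ in range(3): print(get_state()['wrist_force'])"
```

```text
tcp_pos: [0.6567, -0.215, 0.2147]
wrist_force: [-4.9, 1.1, 0.8]
[-4.86589833  1.07318297  0.84635353]
[-4.86589833  1.07318297  0.84635353]
[-4.86589833  1.07318297  0.84635353]
```

```bash
python3 -m inch '[0,0.03,0,0,0,0.03,0,0,0,0,0,0,0,0,0,0,0,0,0,0]' | grep -E 'wrist|tcp'
python3 -m inch '[0,0,0,0,0,0,0,0,0,0,0,0,0,0,0,0,0,0,0,0]' | grep -E 'wrist|tcp'
```

```text
tcp_pos: [0.6571, -0.2151, 0.2147]
wrist_force: [-5.8, 1.3, 1.9]
tcp_pos: [0.6571, -0.2151, 0.2147]
wrist_force: [-5.6, 0.5, 1.3]
```

About 6 N is held. I'll hold longer, ease off slightly, then open.

```bash
python3 -m inch '[0,0.02,0,0,0,0,0,0,0,0,0,0,0,0,0,0,0,0,0,0]' | grep -E 'wrist|tcp'
python3 -m inch '[0,0,0,0,0,0,0,0,0,0,0,0,0,0,0,0,0,0,0,0]' | grep -E 'wrist|tcp'
python3 -m inch '[0,-0.03,0.02,0,0,-0.03,0.02,0,0,-0.02,0.02,0,0,0,0,0,0,0,0,0]' | grep -E 'wrist|tcp'
```

```text
tcp_pos: [0.6572, -0.2151, 0.2147]
wrist_force: [-5.1, 1.0, 1.8]
tcp_pos: [0.6572, -0.2151, 0.2147]
wrist_force: [-5.5, 1.1, 1.9]
tcp_pos: [0.6571, -0.2151, 0.2142]
wrist_force: [-4.1, 1.2, 0.8]
```

```bash
python3 -m inch '[0,-0.03,0.02,0,0,-0.02,0.02,0,0,-0.02,0,0,0,0,0,0,0,0,0,0]' | grep -E 'wrist|tcp'
python3 -m inch '[0,0,0,0,0,0,0,0,0,0,0,0,0,0,0,0,0,0,0,0]' -0.3 20
python3 -c "
from h import *
to([.6571,-.2151,.2145],-.2)"
```

```text
tcp_pos: [0.6567, -0.215, 0.2138]
wrist_force: [-2.7, 1.5, 0.0]
clock: 20.03
tcp_pos: [0.6569, -0.2151, 0.214]
orientation: [0.0, 0.774, 0.633, 0.0]
wrist_force: [0.8, 0.4, -0.2]
finger_gap: 0.03
grip_force: 0.0
tcp [ 0.6569 -0.2151  0.214 ] shift cm [ 0.01  0.02 -0.05] turn 0.0 tilt [ 0.001 -0.    -1.   ] F [ 0.76  0.35 -0.24] gap 0.03 t 20.0333
```

Released. Now straight up, then a look.

```bash
python3 -m inch '[0,0,-0.3,0,0,0,-0.8,0,0,0,-1.2,0,0,0,-1.2,0,0,0,-1.2,0]' | grep wrist
python3 -m inch '[0,0,-2,0,0,0,-2,0,0,0,-2,0,0,0,-1,0,0,0,0,0]' | grep -E 'wrist|tcp|clock'
python3 -c "
from h import *
w=eyes.read_camera('wrist')[:,:,::-1];s=eyes.read_camera('scene')[:,:,::-1]
cv2.imwrite('pics/m3.png',np.hstack([cv2.resize(w[100:400,200:500],(400,400)),cv2.resize(s[140:340,200:400],(400,400),interpolation=cv2.INTER_CUBIC)]))"
```

```text
wrist_force: [0.5, 0.7, -0.1]
clock: 20.87
tcp_pos: [0.6573, -0.2154, 0.3349]
wrist_force: [-0.2, -0.6, -0.3]
```

View pics/m3.png

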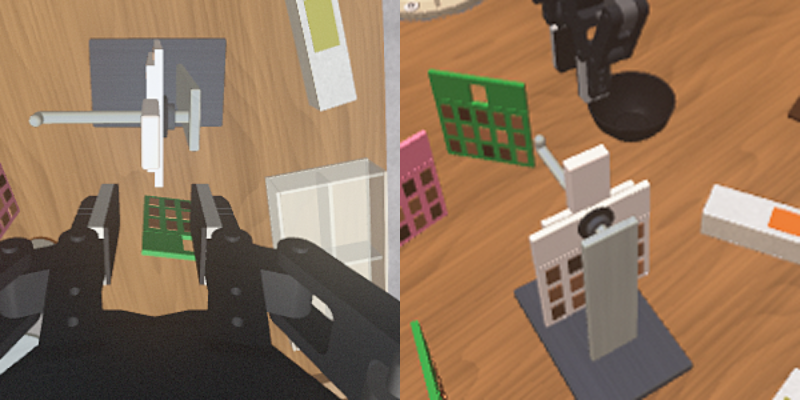

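Both charts hang snug together against the disc, the gripper is clear, and the bowl and carton have not moved. Handing in.

```bash
python3 -c "
from workcell import env
print(env.hand_in())"
```

```text
the job is handed in; nothing more can be done
None
```

The new chart hangs on the hook in front of the old one; I pressed both against the rubber stop at about 5–6 N for over a second and released them, and the last picture shows them snug together, with the bowl and carton where they were; I handed the job in at about 21 s of the 72 s, and it returned no verdict.

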